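# Hook the crucible ring bracket onto the slotted upright and press it home

### The arm

A 6-joint arm with a two-finger parallel gripper is mounted at the origin on the work surface. World frame = base frame: x ahead of the robot, y to its left, z up, the work surface at z = 0. Lengths are in m, angles in degrees, forces in N, time in s.
With the tool pointing down it reaches from about 0.375 to 0.9 m from the base axis. Payload 3.1 kg.
Tool frame: the origin (TCP) lies on the centre line of the jaws, within the pads' length; the fingertips stand 22 mm ahead of it and the grasp point (between the pads) lies 3 mm ahead of it; z points along the fingers, y is the line along which they close (so a half turn about z gives the same grasp; the last joint's range is limited). The gripper opens to 87 mm and grips with 3 to 60 N. Pads are 19 mm wide; open, the fingers measure 117 mm over their backs; the gripper's body (75 mm by 190 mm) begins 51 mm behind the grasp point.
Start: joints at [56.179, 30.224, 82.088, -0, 67.689, -10.227], TCP at [0.25, 0.573, 0.223] pointing down, gripper open.
Joint ranges: [-176.69, 176.69], [-43.24, 126.21], [12.49, 139.97], [-82, 262], [0, 151.66], [-163.58, 163.58]. Speed limits (degrees/s): [159.86, 159.86, 180, 180, 180, 180].

### API

Orientations are given as a 3x3 rotation matrix whose columns are the frame's x, y, z axes.
In Python, from rig import * gives the robot as it stands.
- The arm moves only by the shell command python3 -m crank 'ROWS' [OPENING] [FORCE]. ROWS is a JSON object of lists of equal length, an entry for each row: "slide": the shift along the world's x, y, z in mm, a list of three; "rotation": the turn, a rotation vector about the world's x, y, z in rad, a list of three. A call has 1 to 10 rows; each row shifts and turns the commanded pose from where the row before left it; what a row does not reach is not made up. A row lasts 1/12 s, in which the tool goes at most 41.7 mm and 7.16 degrees, less where a joint would pass 70% of its speed; a pose out of reach is approached as far as the arm can. A call with a gripper value outside its range is refused whole. OPENING is the finger opening in mm, from 0 to 87, set as the call begins (- or left out, the last holds). The fingers move at their own pace and stop on an object; FORCE is the grip in N (left out, the last holds). Time passes only in rows, so rows that do not move let the fingers close. It gives the time, the measured TCP pose, the force, the opening and the grip force at its end, in the units of the state.
- observe(): the state, without advancing time (a new reading comes with each control period).
- get_image(name): name is "scene" or "top" or "wrist"; returns a dict with "color" (384x512x3 uint8, red, green, blue), "depth" (384x512 float32, m along the optical axis (not along the pixel's ray), 0 where there is no reading), "mtx" (3x3 intrinsics, pixels), "R" (3x3) and "t" (3): a world point X has camera coordinates R X + t; the wrist camera has in their place "tool_from_camera" (4x4, takes a point from camera to tool coordinates, whose origin is the TCP and whose axes are the flange's). Camera axes: x right, y down, z forward; pixel columns grow to the right and rows downward; lengths in m; the calibration is good to about 2 mm. The wrist camera is an equidistant fisheye: a pixel r from the principal point sees the ray r / f radians off the axis. A picture is of the moment at which its call begins: read the wrist's pose just before it.
- hand_in(): hands the job in; it is judged then, once.
Trained networks look in a picture, given as the dict that the camera call returned (one of the last four; its "shot" number tells which), for a name from the list of things; names that differ only in an ending like _2 or _b are one class to them, and where a whole thing is asked for, a point or a joint stands for the part that bears it (a point fixed in the world has none). Each returns a list of dicts, best first, with "score" (0 to 1); they miss things now and then, are a little off and sometimes report something else, mostly with a low value. They report only what shows in the picture. A call takes as long as a camera call. They do not tell look-alikes from the thing itself.
- find_in(picture, thing): "location" ([column, row] in pixels, amid what is visible of it).
- pinpoint(picture, thing): "location" ([column, row] in pixels: a listed point, or the origin of a listed thing).
The state is a dict: "t": time; "joint_pos": joint angles; "qvel": joint speeds; "tau": joint torques, N m; "position": TCP position; "orientation": TCP orientation; "wrist_force": force on the tool from outside, world axes, zero at the start; "wrist_torque": the same for the moment, N m; "grip_width": opening from 0.0 (shut) to 1.0 (fully open); "gripper_force": force on a finger pad.
Only numpy, scipy, OpenCV 4.12 (cv2) and the standard library are available. Lean on these libraries where they do the work, as an engineer would, in place of code of your own. Each camera call takes 0.05 s, during which the arm holds its last target. There are 200 camera calls.

### The job

Hang the crucible ring, the bracket whose flat arm has a round hole in it, on the slotted upright: both claws go through the two slots and over the bar inside them, then press the bracket down until the bar has gone all the way down and locks. Leave it hanging there upright and square, and do not disturb the solid-armed bracket, the crucible, the tin or the stopper.

Things in the scene. Friction and masses are not known exactly. Their poses are not given: they have to be found in the camera images.
- ring_bracket: the bracket to hang: bare aluminium L, 0.22 kg, standing on its flat arm. Origin on the counter under the middle of its upright back plate (8 thick in x, 56 wide in y, 110 high); x to the claw side, z up. Two claws at the plate's top reach to +x. The arm, 8 thick, runs to x = -130 and has a 50 mm round hole in its 80 mm wide end. An upright rib on the plate's -x side is the grip
- ring_grip (a point): grip point in the ring bracket's rib, at (-26, 0, 147) mm in the bracket's frame, axes as the bracket's. The rib is 10 mm thick (y), runs from x = -46 to -4 and up to z = 165, 55 mm higher than the back plate: take it from above, fingers closing along y
- ring_claws (a point): point of the ring bracket that goes on the bar's top edge: (11, 0, 98) mm in the bracket's frame, axes the same. It lies midway between the claws (at y = +20 and -20, 8 thick, 12 high), level with their undersides, mid of the room between back plate and hooks: 14 mm wide at the top, 24 at the mouth. Hooks slope down 18 mm below and reach 24 mm to +x of this point; claw tops 12 above
- upright: grey slotted upright, 92 wide (y), 238 high, fixed. Origin on the counter under its 8 mm thick face plate; x points from the slotted front to the open back, z up. Two slots at y = +20 and -20, 24 mm wide, open from z = 170 (bar's top edge) to 226; a cap to z = 238, 30 deep, closes them. Claws enter from the -x side, bracket x along this x; back plate and arm stay in front
- bar_rest (a point): fixed point of the upright, at (0, 0, 170) mm in its frame, axes the same: middle of the bar's top edge while the bar is still up (the bar is 8 mm thick in x, from -4 to 4)
- lock_bar (a joint): the steel locking bar at the bottom of both slots, 8 mm thick (x): 0 up, grows as it is pressed down, 0.012 m fully down and locked. It takes about 10 N to push and stays where it is left; the bracket's weight alone does not move it
- plain_bracket: bystander: a bracket with the same back plate, rib and claws but a shorter solid arm (95 mm long, 56 wide) without a hole, standing on the counter; origin and axes as the ring bracket's
- crucible: bystander: white ceramic crucible, 52 mm across, 40 high; origin under its middle
- tin: bystander: round steel sample tin, 64 mm across, 38 high; origin under its middle
- stopper: bystander: black rubber stopper, 36 mm across, 28 high; origin under its middle
Not all that is in view belongs to the job. What is shaped like the ring_bracket but green is not meant. What is shaped like the upright but turquoise is not meant.

How it is judged (in metres and radians):
At the end, for the whole second after the job is handed in: The bar is down at least 9.5 of its 12 mm and the ring bracket hangs on it at rest: claw point within 12 mm of the bar's middle in x and y, 6 to 20 mm below the bar's raised top edge, within 12 degrees of upright and 14 degrees of the upright's x axis (value of joint lock_bar above 0.0095 m and x of ring_claws in the frame of bar_rest between -0.012 and 0.012 m and y of ring_claws in the frame of bar_rest between -0.012 and 0.012 m and z of ring_claws in the frame of bar_rest between -0.02 and -0.006 m and angle between ring_bracket's own z axis and vertical below 0.21 rad and angle between the x axis of ring_claws and the x axis of bar_rest, either way round below 0.25 rad and linear speed of ring_bracket below 0.02 m/s); the robot touches nothing.
It fails at once if the solid-armed bracket is moved more than 30 mm (distance of plain_bracket from where it was at the start of the episode above 0.03 m).
It fails at once if the crucible is moved more than 30 mm (distance of crucible from where it was at the start of the episode above 0.03 m).
It fails at once if the tin is moved more than 30 mm (distance of tin from where it was at the start of the episode above 0.03 m).
It fails at once if the stopper is moved more than 30 mm (distance of stopper from where it was at the start of the episode above 0.03 m).
It also fails if it takes over 40 s, if anything falls off the work surface, if the arm or the gripper's body presses on something with over 40 N, if the wrist force passes 120 N, or if a joint passes its speed limit or range.

## Working session

There is one attempt and no reset: what is moved stays moved. The work goes in short steps, Python scripts to look and compute and a shell command to move; the robot and the scene stay as the last step left them, time stands still between calls to the robot, and variables do not carry over. Pictures are saved under pics/ and viewed, at most 10 in all, crops included, and the job is handed in when it is done.

```bash
mkdir -p pics
cat > h.py <<'E'
from rig import *
import numpy as np, cv2
def w(p,c,r,z=None):
    K=p["mtx"];R=np.array(p["R"]);t=np.array(p["t"])
    ray=np.linalg.inv(K)@[c,r,1.]
    if z is None:
        d=p["depth"][int(round(r)),int(round(c))]; return R.T@(ray*d-t)
    o=-R.T@t; v=R.T@ray; return o+v*(z-o[2])/v[2]
def save(p,n): cv2.imwrite(f"pics/{n}.png",cv2.cvtColor(p["color"],cv2.COLOR_RGB2BGR))
E
python3 - <<'E'
from h import *
ps={n:get_image(n) for n in("scene","top")}
im=np.hstack([ps[n]["color"] for n in ps]); 
for n in ps: save(ps[n],n)
for n,p in ps.items():
    np.savez(n,**{k:p[k] for k in("color","depth","mtx","R","t")})
    for th in("ring_bracket","upright","plain_bracket","crucible","tin","stopper"):
        print(n,th,[(np.round(d["location"]).tolist(),round(d["score"],2),np.round(w(p,*d["location"]),3).tolist()) for d in find_in(p,th)[:4]])
    for th in("ring_grip","bar_rest","ring_claws"):
        print(n,th,[(np.round(d["location"]).tolist(),round(d["score"],2),np.round(w(p,*d["location"]),3).tolist()) for d in pinpoint(p,th)[:4]])
print(observe()["t"])
E
```

```text
scene ring_bracket [([166.0, 255.0], 0.82, [0.586, -0.26, 0.107]), ([93.0, 308.0], 0.59, [0.528, -0.387, 0.035])]
scene upright [([335.0, 287.0], 0.91, [0.835, -0.092, 0.064]), ([302.0, 191.0], 0.7, [0.669, 0.036, 0.129])]
scene plain_bracket [([291.0, 141.0], 0.59, [0.475, 0.26, 0.102])]
scene crucible [([214.0, 187.0], 0.69, [0.384, 0.041, 0.014])]
scene tin [([352.0, 194.0], 0.6, [0.701, 0.222, 0.038])]
scene stopper [([225.0, 298.0], 0.72, [0.683, -0.215, 0.026])]
scene ring_grip [([163.0, 215.0], 0.75, [0.554, -0.232, 0.163]), ([81.0, 253.0], 0.6, [0.522, -0.371, 0.152])]
scene bar_rest [([303.0, 172.0], 0.81, [0.668, 0.037, 0.174]), ([331.0, 241.0], 0.58, [0.823, -0.109, 0.175]), ([173.0, 245.0], 0.26, [0.564, -0.228, 0.097])]
scene ring_claws [([173.0, 248.0], 0.69, [0.565, -0.231, 0.09]), ([89.0, 258.0], 0.62, [0.508, -0.358, 0.123])]
top ring_bracket [([379.0, 212.0], 0.64, [0.527, -0.377, 0.041]), ([321.0, 216.0], 0.6, [0.517, -0.215, 0.034])]
top upright [([286.0, 97.0], 0.89, [0.527, -0.022, 1.345]), ([232.0, 154.0], 0.58, [0.664, 0.024, 0.239])]
top plain_bracket [([145.0, 231.0], 0.58, [0.476, 0.261, 0.08])]
top crucible [([233.0, 259.0], 0.77, [0.395, 0.028, 0.009])]
top tin [([157.0, 153.0], 0.9, [0.693, 0.239, 0.039])]
top stopper [([321.0, 157.0], 0.67, [0.682, -0.219, 0.028]), ([323.0, 217.0], 0.58, [0.513, -0.227, 0.007])]
top ring_grip [([389.0, 217.0], 0.55, [0.515, -0.367, 0.164])]
top bar_rest [([282.0, 91.0], 0.81, [0.821, -0.099, 0.21]), ([226.0, 156.0], 0.73, [0.661, 0.038, 0.231])]
top ring_claws [([333.0, 194.0], 0.93, [0.578, -0.257, -0.001]), ([375.0, 230.0], 0.8, [0.476, -0.369, 0.029])]
1.0
```

View images.

View pics/scene.png

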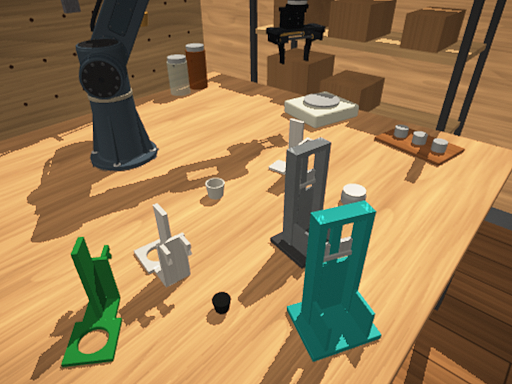

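View pics/top.png

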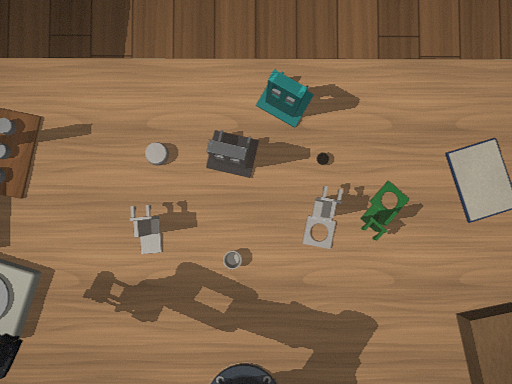

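The candidates are the aluminium ring at top (321,216), the green look-alike at (385,210) and the solid-armed bracket at (145,231). I choose the aluminium one with the hole. For the upright I take the grey one at (232,154), not the turquoise one at (286,97). Next is a close crop and a cloud fit.

Run:
```python
from h import *
S=np.load("scene.npz");T=np.load("top.npz")
def crop(p,c,r,h,v): return cv2.resize(cv2.cvtColor(p["color"][r-v:r+v,c-h:c+h],cv2.COLOR_RGB2BGR),(400,300),interpolation=cv2.INTER_CUBIC)
cv2.imwrite("pics/crops.png",np.vstack([np.hstack([crop(T,322,215,48,36),crop(T,232,153,40,30)]),np.hstack([crop(S,165,245,60,45),crop(S,303,200,88,66)])]))
def cloud(p):
    r,c=np.mgrid[:384,:512]; d=p["depth"]
    X=(np.stack([c,r,np.ones_like(r)],-1)@np.linalg.inv(p["mtx"]).T)*d[...,None]
    return ((X-p["t"])@p["R"])[d>0], p["color"][d>0].astype(int)
for n,p in(("scene",S),("top",T)):
    print(n,"cam",np.round(-p["R"].T@p["t"],3))
    P,C=cloud(p); sat=C.max(1)-C.min(1)
    def show(lbl,m):
        q=P[m][:,:2]
        if len(q)<5: print(lbl,len(q));return
        (ce,sz,a)=cv2.minAreaRect((q*1000).astype(np.float32))
        e,v=np.linalg.eigh(np.cov(q.T)); d=v[:,1]
        print(lbl,len(q),"rect",np.round(ce,1),np.round(sz,1),round(a,1),"mean",np.round(q.mean(0)*1000,1),"dir",round(np.degrees(np.arctan2(d[1],d[0])),1),"zmean",round(P[m][:,2].mean()*1000,1))
    x,y,z=P.T
    B=(abs(x-.53)<.12)&(abs(y+.235)<.09)
    show("arm",B&(z>.004)&(z<.015)&(sat<30)&(C.mean(1)>90))
    show("rib",B&(z>.125)&(z<.18)); show("ribtop",B&(z>.158)&(z<.18))
    show("plate",B&(z>.1)&(z<.12)); show("body",B&(z>.02)&(z<.095))
    U=(abs(x-.67)<.09)&(abs(y-.035)<.09)
    show("cap",U&(z>.228)&(z<.25)); show("mid",U&(z>.04)&(z<.16)); show("base",U&(z>.004)&(z<.02)&(sat<30)&(C.mean(1)<110)); show("bar",U&(z>.164)&(z<.176))
```

```text
scene cam [ 1.015 -0.506  0.556]
arm 513 rect [ 497.2 -226.7] [ 62.7 137.1] 80.8 mean [ 490.8 -236.2] dir 173.7 zmean 7.5
rib 281 rect [ 536.5 -226. ] [10.5 44.1] 79.0 mean [ 541.5 -228.9] dir 172.6 zmean 149.8
ribtop 105 rect [ 536.2 -225.9] [10. 42.] 78.1 mean [ 538.4 -227.1] dir 169.0 zmean 163.2
plate 441 rect [ 532.3 -257. ] [155.3  70.6] 35.0 mean [ 559.4 -241. ] dir 47.5 zmean 108.0
body 788 rect [ 533.6 -255.6] [153.6  69.3] 34.2 mean [ 563.2 -235.1] dir 58.6 zmean 59.4
cap 504 rect [676.7  37.1] [93.  32.7] 77.9 mean [679.7  31.4] dir 75.9 zmean 235.5
mid 1880 rect [694.3  32.9] [93.4 76.6] 83.1 mean [679.8  28.1] dir 87.0 zmean 101.0
base 533 rect [684.2  12.5] [106.2 106.2] 88.0 mean [685.7 -14.8] dir 159.4 zmean 11.1
bar 207 rect [676.5  36.2] [91.8 31.4] 76.9 mean [677.1  36.3] dir 78.3 zmean 169.7
top cam [ 0.527 -0.022  1.345]
arm 645 rect [ 495. -219.] [ 82.2 128.7] 77.8 mean [ 485.7 -212.9] dir -178.8 zmean 8.6
rib 108 rect [ 534.9 -225.1] [10.9 41.9] 77.6 mean [ 535.2 -223.4] dir 168.1 zmean 157.7
ribtop 73 rect [ 535.  -225.4] [10.8 41.6] 78.8 mean [ 535.7 -224.9] dir 168.8 zmean 165.1
plate 181 rect [ 541.8 -268.3] [138.9  81.9] 71.6 mean [ 558.5 -240. ] dir 50.6 zmean 109.6
body 108 rect [ 540.7 -265.6] [135.7  78. ] 71.5 mean [ 542.2 -224.5] dir 47.5 zmean 63.9
cap 511 rect [676.1  37. ] [91.8 30.8] 77.1 mean [675.5  37.2] dir 77.2 zmean 237.8
mid 235 rect [701.8  31. ] [91.1 84.3] 77.2 mean [682.5  33.2] dir -139.0 zmean 91.7
base 884 rect [694.3  31.9] [127.6 110.2] 77.2 mean [691.3  22.6] dir 131.1 zmean 12.2
bar 59 rect [663.5  39.8] [92.7 11.9] 82.3 mean [663.4  38.6] dir 77.8 zmean 170.1
```

View pics/crops.png

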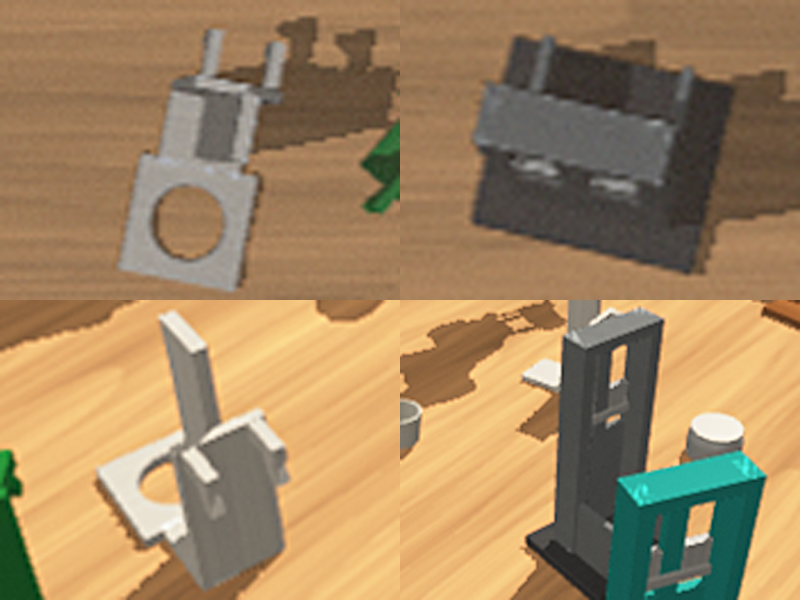

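Crops: the aluminium bracket with the hole is confirmed. Its claws point away from the robot, at a yaw of about -12°. The grey upright's front (bar side) faces the robot, also at about -12.5°, and the bar is at about (666,39). Next I read the tool orientation.

Run:
```python
from h import *
o=observe();R=np.array(o["orientation"]);print(np.round(R,3).tolist(),np.round(o["position"],4),np.degrees(np.arctan2(R[1,1],R[0,1])))
```

```text
[[-0.916, 0.4, -0.0], [0.4, 0.916, -0.0], [0.0, -0.0, -1.0]] [0.2501 0.5727 0.2228] 66.40369785375736
```

```bash
python3 -m crank '{"slide":[[0,0,30],[0,0,30],[13,-36,20],[13,-36,0],[13,-36,0],[13,-36,0],[13,-36,0],[13,-36,0],[13,-36,0],[13,-36,0]],"rotation":[[0,0,0],[0,0,0],[0,0,0.051],[0,0,0.051],[0,0,0.051],[0,0,0.051],[0,0,0],[0,0,0],[0,0,0],[0,0,0]]}' 60 10
python3 -m crank '{"slide":[[13,-36,0],[13,-36,0],[13,-36,0],[13,-36,0],[13,-36,0],[13,-36,0],[13,-36,0],[13,-36,0],[13,-36,0],[13,-36,0]],"rotation":[[0,0,0],[0,0,0],[0,0,0],[0,0,0],[0,0,0],[0,0,0],[0,0,0],[0,0,0],[0,0,0],[0,0,0]]}'
python3 -m crank '{"slide":[[13,-36,0],[13,-36,0],[13,-36,0],[0,0,0],[0,0,0]],"rotation":[[0,0,0],[0,0,0],[0,0,0],[0,0,0],[0,0,0]]}'
```

```text
t: 1.83
position: [0.3538, 0.2844, 0.3024]
orientation: [[-0.979, 0.206, 0.001], [0.206, 0.979, 0.0], [-0.001, 0.0, -1.0]]
wrist_force: [0.9, -0.1, -0.3]
grip_width: 0.691
gripper_force: 0.0
t: 2.67
position: [0.4839, -0.076, 0.3024]
orientation: [[-0.978, 0.207, 0.001], [0.207, 0.978, -0.0], [-0.001, 0.0, -1.0]]
wrist_force: [0.4, -0.1, -0.0]
grip_width: 0.687
gripper_force: 0.0
t: 3.08
position: [0.523, -0.1839, 0.3017]
orientation: [[-0.978, 0.21, -0.0], [0.21, 0.978, 0.0], [0.0, 0.0, -1.0]]
wrist_force: [-0.1, 0.1, 0.1]
grip_width: 0.684
gripper_force: 0.0
```

```bash
cat >> h.py <<'E'
def wcloud():
    o=observe();p=get_image("wrist");K=p["mtx"];d=p["depth"]
    r,c=np.mgrid[:384,:512]
    a=(c-K[0,2])/K[0,0];b=(r-K[1,2])/K[1,1];th=np.hypot(a,b);s=np.where(th>1e-6,np.tan(np.minimum(th,1.5))/np.maximum(th,1e-6),1)
    m=(d>0)&(th<1.2)
    X=np.stack([a*s*d,b*s*d,d],-1)[m]
    M=np.array(p["tool_from_camera"]);X=X@M[:3,:3].T+M[:3,3]
    W=X@np.array(o["orientation"]).T+np.array(o["position"])
    return p,W,p["color"][m].astype(int),np.stack([c,r],-1)[m]
def rect(l,q):
    if len(q)<5: print(l,len(q));return
    ce,sz,a=cv2.minAreaRect((q[:,:2]*1000).astype(np.float32));print(l,len(q),np.round(ce,1),np.round(sz,1),round(a,1),"z",round(np.median(q[:,2])*1000,1))
E
python3 - <<'E'
from h import *
p,W,C,_=wcloud();save(p,"w1");x,y,z=W.T
B=(abs(x-.53)<.1)&(abs(y+.235)<.07)
rect("ribtop",W[B&(z>.155)&(z<.18)]);rect("arm",W[B&(z>.004)&(z<.015)&(C.max(1)-C.min(1)<30)&(C.mean(1)>90)])
E
```

```text
ribtop 425 [ 534.6 -227. ] [10.2 42.9] 78.5 z 165.6
arm 2403 [ 493.7 -220.2] [ 78.4 125.7] 77.9 z 8.7
```

View pics/w1.png

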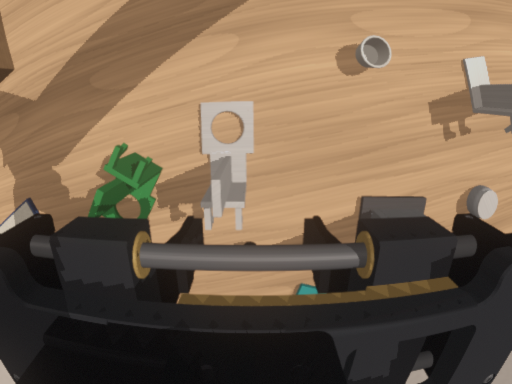

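The wrist view shows the holed aluminium bracket at (228,150), with its claws at (208,217) and (238,215). The rib centre agrees with the top view to within 1.5 mm. Moving over it and down.

```bash
python3 -m crank '{"slide":[[5,-21,0],[6,-21.4,0],[0,0,-30],[0,0,-30],[0,0,-30],[0,0,-30],[0,0,-20],[0,0,-11.7],[0,0,0],[0,0,0]],"rotation":[[0,0,0],[0,0,0],[0,0,0],[0,0,0],[0,0,0],[0,0,0],[0,0,0],[0,0,0],[0,0,0],[0,0,0]]}' 40
python3 -m crank '{"slide":[[0,0,0],[0,0,0],[0,0,0],[0,0,0],[0,0,0],[0,0,0]],"rotation":[[0,0,0],[0,0,0],[0,0,0],[0,0,0],[0,0,0],[0,0,0]]}' 0 50
```

```text
t: 3.97
position: [0.5332, -0.2226, 0.1504]
orientation: [[-0.979, 0.205, -0.001], [0.205, 0.979, 0.001], [0.002, 0.001, -1.0]]
wrist_force: [0.8, 0.5, -0.0]
grip_width: 0.464
gripper_force: 0.0
t: 4.47
position: [0.5338, -0.2247, 0.1509]
orientation: [[-0.978, 0.206, 0.001], [0.206, 0.978, -0.001], [-0.001, -0.001, -1.0]]
wrist_force: [0.1, 0.1, -2.2]
grip_width: 0.107
gripper_force: 50.0
```

```bash
python3 -m crank '{"slide":[[0,0,10],[0,0,25],[0,0,34],[0,0,33],[4,30,0],[4,30,0],[4,30,0],[4,30,0],[4,30,0],[4,30,0]],"rotation":[[0,0,0],[0,0,0],[0,0,0],[0,0,0],[0,0,0],[0,0,0],[0,0,0],[0,0,0],[0,0,0],[0,0,-0.014]]}'
python3 -m crank '{"slide":[[4,30,0],[4,30,0],[4.5,46,0],[0,0,0],[0,0,0],[0,0,0]],"rotation":[[0,0,0],[0,0,0],[0,0,0],[0,0,0],[0,0,0],[0,0,0]]}'
python3 - <<'E'
from h import *
o=observe();print(o["position"],o["wrist_torque"])
S=get_image("scene");T=get_image("top")
def crop(p,c,r,h,v): return cv2.resize(cv2.cvtColor(p["color"][r-v:r+v,c-h:c+h],cv2.COLOR_RGB2BGR),(400,300),interpolation=cv2.INTER_CUBIC)
p,W,C,_=wcloud()
cv2.imwrite("pics/c2.png",np.vstack([np.hstack([crop(T,232,170,64,48),crop(S,290,180,88,66)]),np.hstack([cv2.resize(cv2.cvtColor(p["color"],cv2.COLOR_RGB2BGR),(400,300))]*2)]))
x,y,z=W.T
U=(abs(x-.67)<.08)&(abs(y-.04)<.08)
rect("cap",W[U&(z>.228)&(z<.25)]);rect("front",W[U&(z>.05)&(z<.225)]);
def cloud(p):
    r,c=np.mgrid[:384,:512]; d=p["depth"]
    X=(np.stack([c,r,np.ones_like(r)],-1)@np.linalg.inv(p["mtx"]).T)*d[...,None]
    return ((X-p["t"])@p["R"])[d>0]
P=cloud(T);A=P[(abs(P[:,0]-.53)<.1)&(abs(P[:,1]-.065)<.06)&(abs(P[:,2]-.11)<.02)];rect("arm",A)
q=A[:,:2]*1000; 
if len(A)>20: print("plane",np.linalg.lstsq(np.c_[A[:,:2],np.ones(len(A))],A[:,2],rcond=None)[0])
E
```

```text
t: 5.3
position: [0.5572, -0.0429, 0.2528]
orientation: [[-0.975, 0.221, -0.001], [0.221, 0.975, 0.0], [0.001, 0.0, -1.0]]
wrist_force: [0.7, 0.0, -1.7]
grip_width: 0.109
gripper_force: 50.0
t: 5.8
position: [0.5694, 0.0571, 0.2525]
orientation: [[-0.976, 0.219, -0.001], [0.219, 0.976, -0.001], [0.0, -0.001, -1.0]]
wrist_force: [1.3, -0.6, -2.3]
grip_width: 0.108
gripper_force: 50.0
[0.56937902 0.05710275 0.2525465 ] [-0.03152469 -0.01117147 -0.00817124]
cap 0
front 848 [628.6  51.7] [21.2 90.3] 63.3 z 158.8
arm 277 [500.2  82.7] [60.9 61.5] 78.6 z 110.3
plane [-0.02097821  0.00441664  0.12006279]
```

View pics/c2.png

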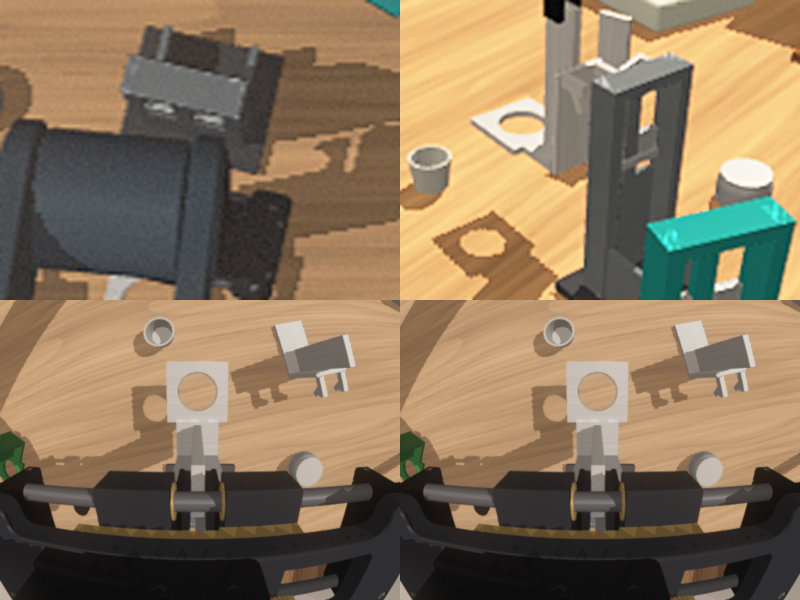

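The bracket is held level and square. The claw point is 60 mm in front of the bar and 4 mm to the -y side. I'll correct that and enter gently.

```bash
python3 -m crank '{"slide":[[0.8,3.7,0],[7.8,-1.8,0],[7.8,-1.8,0],[7.8,-1.8,0],[7.8,-1.8,0],[7.8,-1.8,0],[0,0,0],[0,0,0]],"rotation":[[0,0,0],[0,0,0],[0,0,0],[0,0,0],[0,0,0],[0,0,0],[0,0,0],[0,0,0]]}'
python3 - <<'E'
from h import *
o=observe();print(o["position"],o["wrist_force"])
S=get_image("scene")
def crop(p,c,r,h,v): return cv2.resize(cv2.cvtColor(p["color"][r-v:r+v,c-h:c+h],cv2.COLOR_RGB2BGR),(800,600),interpolation=cv2.INTER_CUBIC)
cv2.imwrite("pics/c3.png",crop(S,300,175,60,45))
E
```

```text
t: 6.62
position: [0.61, 0.0516, 0.2521]
orientation: [[-0.975, 0.22, -0.0], [0.22, 0.975, 0.0], [0.0, -0.0, -1.0]]
wrist_force: [-0.7, 0.0, -2.9]
grip_width: 0.105
gripper_force: 50.0
[0.60997337 0.05155439 0.25213127] [-0.70510174  0.03270155 -2.8736285 ]
```

View pics/c3.png

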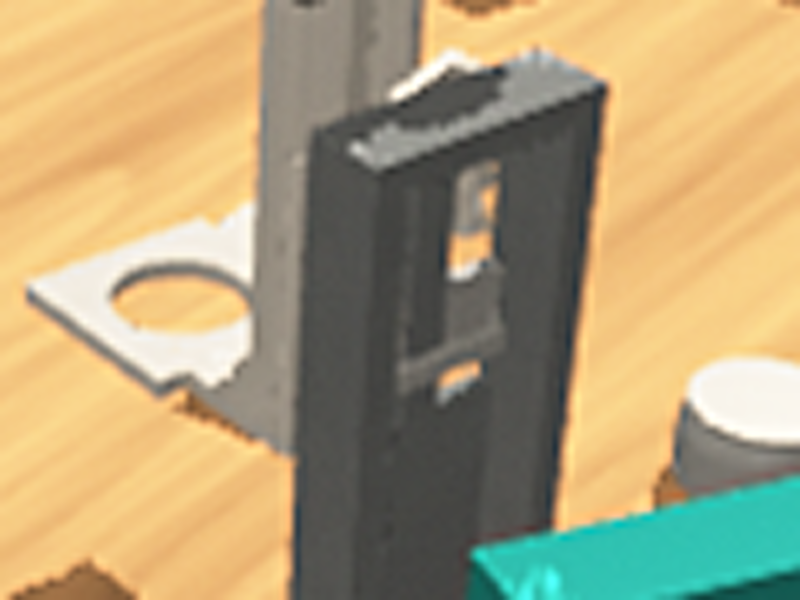

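A claw hook shows in the slot at crop (475,195), with no contact force. Continuing in.

```bash
python3 -m crank '{"slide":[[6.3,-1.4,0],[6.3,-1.4,0],[6.3,-1.4,0],[0,0,0],[0,0,0]],"rotation":[[0,0,0],[0,0,0],[0,0,0],[0,0,0],[0,0,0]]}'
python3 - <<'E'
from h import *
S=get_image("scene")
cv2.imwrite("pics/c4.png",cv2.resize(cv2.cvtColor(S["color"][130:220,240:360],cv2.COLOR_RGB2BGR),(800,600),interpolation=cv2.INTER_CUBIC))
E
```

```text
t: 7.08
position: [0.6288, 0.0474, 0.2524]
orientation: [[-0.975, 0.22, 0.0], [0.22, 0.975, -0.0], [-0.0, -0.0, -1.0]]
wrist_force: [0.3, 0.6, -3.3]
grip_width: 0.107
gripper_force: 50.0
```

View pics/c4.png

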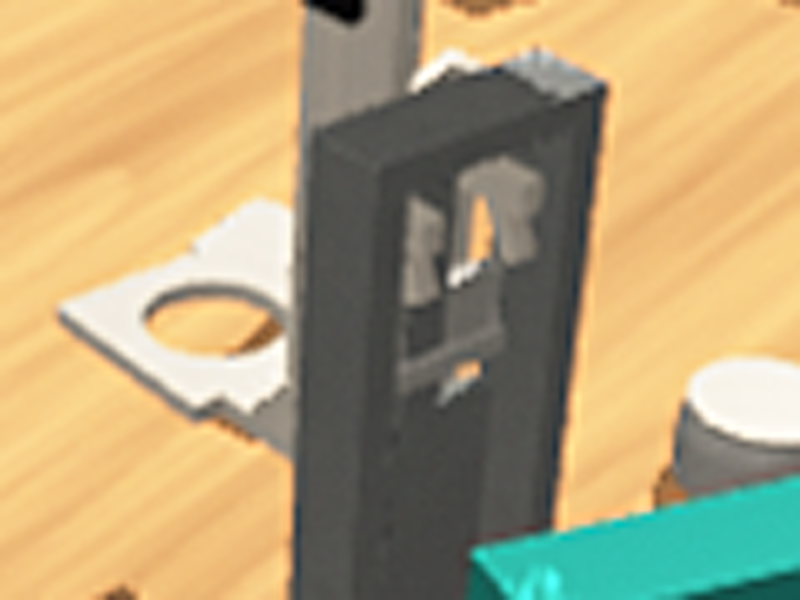

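Both hooks are through, at crop (425,250) and (515,210), and sit above the bar at (450,360). Lowering now.

```bash
python3 -m crank '{"slide":[[0,0,-8],[0,0,-8],[0,0,-7],[0,0,-4],[0,0,0],[0,0,0]],"rotation":[[0,0,0],[0,0,0],[0,0,0],[0,0,0],[0,0,0],[0,0,0]]}' - 60
python3 -m crank '{"slide":[[0,0,-3],[0,0,-2],[0,0,-2],[0,0,-2],[0,0,0],[0,0,0]],"rotation":[[0,0,0],[0,0,0],[0,0,0],[0,0,0],[0,0,0],[0,0,0]]}'
```

```text
t: 7.63
position: [0.6281, 0.0476, 0.2248]
orientation: [[-0.976, 0.22, -0.001], [0.22, 0.976, 0.0], [0.001, -0.0, -1.0]]
wrist_force: [-0.2, 0.5, -1.9]
grip_width: 0.108
gripper_force: 60.0
t: 8.13
position: [0.6289, 0.0475, 0.2184]
orientation: [[-0.976, 0.22, 0.002], [0.22, 0.976, -0.0], [-0.002, 0.0, -1.0]]
wrist_force: [-2.3, -0.1, 5.8]
grip_width: 0.104
gripper_force: 60.0
```

```bash
python3 -m crank '{"slide":[[0,0,-2],[0,0,-2],[0,0,-2],[0,0,-2],[0,0,0],[0,0,0]],"rotation":[[0,0,0],[0,0,0],[0,0,0],[0,0,0],[0,0,0],[0,0,0]]}'
python3 -m crank '{"slide":[[0,0,-1],[0,0,-1],[0,0,-1],[0,0,0],[0,0,0]],"rotation":[[0,0,0],[0,0,0],[0,0,0],[0,0,0],[0,0,0]]}'
```

```text
t: 8.63
position: [0.6289, 0.0475, 0.2104]
orientation: [[-0.976, 0.22, 0.002], [0.22, 0.976, -0.0], [-0.002, 0.0, -1.0]]
wrist_force: [-3.3, 0.3, 5.3]
grip_width: 0.11
gripper_force: 60.0
t: 9.05
position: [0.6286, 0.0476, 0.21]
orientation: [[-0.976, 0.22, 0.003], [0.22, 0.976, -0.001], [-0.003, -0.0, -1.0]]
wrist_force: [-7.1, 1.3, 17.1]
grip_width: 0.105
gripper_force: 60.0
```

Run:
```python
from h import *
S=get_image("scene")
cv2.imwrite("pics/c5.png",cv2.resize(cv2.cvtColor(S["color"][130:220,240:360],cv2.COLOR_RGB2BGR),(800,600),interpolation=cv2.INTER_CUBIC))
```

```text
(no output)
```

View pics/c5.png

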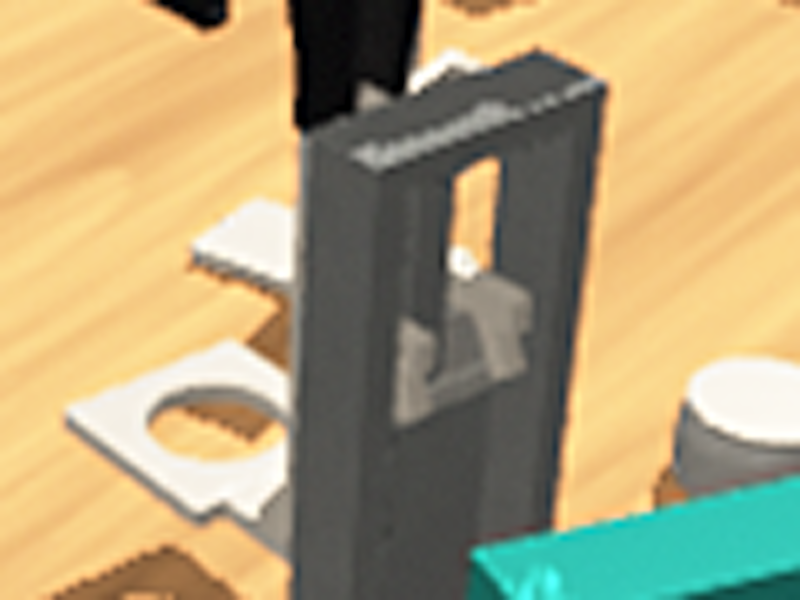

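The claws straddle the bar, which has moved down visibly. The force rise at z 210 means it has bottomed. I'll give one more firm press, unload and release.

```bash
python3 -m crank '{"slide":[[0,0,-1.5],[0,0,0],[0,0,0]],"rotation":[[0,0,0],[0,0,0],[0,0,0]]}'
python3 -m crank '{"slide":[[0,0,1.5],[0,0,1.5],[0,0,1],[0,0,0],[0,0,0]],"rotation":[[0,0,0],[0,0,0],[0,0,0],[0,0,0],[0,0,0]]}'
python3 -m crank '{"slide":[[0,0,0],[0,0,0],[0,0,0],[0,0,0],[0,0,0],[0,0,0]],"rotation":[[0,0,0],[0,0,0],[0,0,0],[0,0,0],[0,0,0],[0,0,0]]}' 36
python3 -m crank '{"slide":[[0,0,10],[0,0,20],[0,0,30],[0,0,35],[-20,5,20],[-30,6,0],[-30,6,0],[-30,6,0],[0,0,0],[0,0,0]],"rotation":[[0,0,0],[0,0,0],[0,0,0],[0,0,0],[0,0,0],[0,0,0],[0,0,0],[0,0,0],[0,0,0],[0,0,0]]}'
python3 - <<'E'
from h import *
S=get_image("scene");T=get_image("top");p,W,C,_=wcloud()
f=lambda im,s:cv2.resize(cv2.cvtColor(im,cv2.COLOR_RGB2BGR),s,interpolation=cv2.INTER_CUBIC)
cv2.imwrite("pics/c6.png",np.vstack([f(S["color"][130:220,240:360],(480,360)),f(p["color"],(480,240))]))
x,y,z=W.T
U=(abs(x-.62)<.08)&(abs(y-.05)<.08)
rect("ribtop",W[U&(z>.2)&(z<.232)]);A=W[(abs(x-.56)<.09)&(abs(y-.065)<.06)&(abs(z-.068)<.02)];rect("arm",A)
print(np.linalg.lstsq(np.c_[A[:,:2],np.ones(len(A))],A[:,2],rcond=None)[0],np.median(A[:,2]))
E
```

```text
t: 9.35
position: [0.6285, 0.0477, 0.2098]
orientation: [[-0.976, 0.22, 0.003], [0.22, 0.976, -0.001], [-0.003, -0.0, -1.0]]
wrist_force: [-9.3, 1.2, 22.6]
grip_width: 0.106
gripper_force: 60.0
t: 9.77
position: [0.6288, 0.0475, 0.2103]
orientation: [[-0.976, 0.22, 0.002], [0.22, 0.976, -0.0], [-0.002, 0.0, -1.0]]
wrist_force: [-4.0, -0.3, 10.4]
grip_width: 0.109
gripper_force: 60.0
t: 10.27
position: [0.6284, 0.0476, 0.2076]
orientation: [[-0.975, 0.22, -0.0], [0.22, 0.975, 0.0], [0.0, -0.0, -1.0]]
wrist_force: [-0.9, -0.5, 0.3]
grip_width: 0.397
gripper_force: 0.0
t: 11.1
position: [0.5172, 0.071, 0.3241]
orientation: [[-0.976, 0.219, 0.001], [0.219, 0.976, -0.0], [-0.001, 0.0, -1.0]]
wrist_force: [0.0, -1.2, 0.4]
grip_width: 0.413
gripper_force: 0.0
ribtop 215 [620.2  49. ] [ 8.5 30.4] 77.6 z 224.0
arm 2761 [589.8  55. ] [ 80.1 122.9] 77.1 z 65.5
[ 0.04178254 -0.01056372  0.04166987] 0.06545483461487511
```

View pics/c6.png

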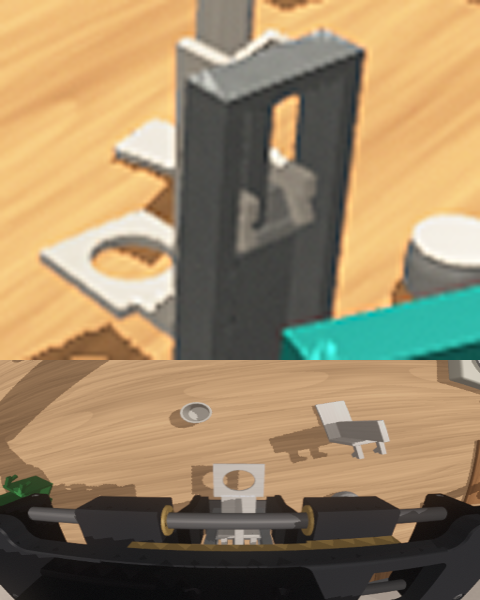

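The bracket hangs on the bar with about 2.5° of tilt, square to the upright. The claw point is about 11 mm below the raised bar edge, the gripper is clear, and the bystanders in view look undisturbed.

```bash
python3 -c "
from rig import *
print(hand_in())"
```

```text
the job is handed in; nothing more can be done
None
```

The ring bracket hangs on the grey upright with both claws over the bar, which was pressed down until it stopped. It measured about 2.5° from upright with the claw point about 11 mm below the bar's raised edge. I handed it in at about 11 s, and no verdict was returned.

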